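Nest the flour dippers on the tray

TASK

Clear the three steel flour dippers away as one nested set on the aluminium tray. Stand the largest upright on the tray first and let go of it, then set the middle one flat on its floor and let go, then likewise the smallest inside the middle one. Lower them gently rather than dropping them, and leave the other things on the table where they are.

Things in the scene. Friction and masses are not known exactly. Their poses are not given: they have to be found in the camera images.
- dipper_large: largest of three like steel dippers (mm): round open cup, outer diameter 100 at the rim (98 at the foot), inner 94 at the rim, 62 tall, wall 3, floor 4. Origin: centre of the underside, z up. On its -x side a strip as thick as the wall, 20 wide, rises from the rim to an upright black handle block, 14 along x, 24 along y, 34 tall, centred at (-54, 0, 95), underside 16 above the rim. Loose, 140-280 g
- dipper_medium: middle of three like steel dippers (mm): round open cup, outer diameter 80 at the rim (78 at the foot), inner 74 at the rim, 54 tall, wall 3, floor 4. Origin: centre of the underside, z up. On its -x side a strip as thick as the wall, 20 wide, rises from the rim to an upright black handle block, 14 along x, 24 along y, 34 tall, centred at (-44, 0, 87), underside 16 above the rim. Loose, 105-210 g
- dipper_small: smallest of three like steel dippers (mm): round open cup, outer diameter 62 at the rim (60 at the foot), inner 56 at the rim, 46 tall, wall 3, floor 4. Origin: centre of the underside, z up. On its -x side a strip as thick as the wall, 20 wide, rises from the rim to an upright black handle block, 14 along x, 24 along y, 34 tall, centred at (-35, 0, 79), underside 16 above the rim. Loose, 77-154 g
- dipper_large_grip (a point): centre of the largest dipper's black handle block (14 mm along the dipper's x, 24 mm along y, 34 mm tall); stands 33 mm above the rim. Axes as the dipper's. Nested dippers fit only with their handles turned at least 60 degrees apart
- dipper_medium_grip (a point): centre of the middle dipper's black handle block (14 mm along the dipper's x, 24 mm along y, 34 mm tall); stands 33 mm above the rim. Axes as the dipper's. Nested dippers fit only with their handles turned at least 60 degrees apart
- dipper_small_grip (a point): centre of the smallest dipper's black handle block (14 mm along the dipper's x, 24 mm along y, 34 mm tall); stands 33 mm above the rim. Axes as the dipper's. Nested dippers fit only with their handles turned at least 60 degrees apart
- tray: shallow aluminium carrying tray, 240 mm along its x, 200 mm along its y, 16 mm tall, walls and floor 4 mm thick; it does not shift. Origin at the centre of its underside: the inner floor lies at z = 4 mm
- jar: small glass jar with a metal lid, 48 across, 52 tall, standing among the dippers ; sizes in mm; bystander, loose
- mug: white mug, 76 across, 85 tall ; sizes in mm; bystander, loose
- carton: pale paper-covered carton 60 x 90 x 85 tall ; sizes in mm; bystander, loose
- spatula: spatula lying at the back of the work area ; sizes in mm; bystander, loose
- timer: white kitchen timer, 30 x 70 x 60 tall ; sizes in mm; bystander, loose
- brush: brush lying near the robot on its right ; sizes in mm; bystander, loose

How it is judged:
By the outcome, as a careful person would: the job done as asked, in the order asked, and still so for the second after the job is handed in, with the robot touching nothing.
It also fails if it takes over 72 s, if anything falls off the work surface, if the arm or the gripper's body presses on something with over 40 N, if the wrist force passes 120 N, or if a joint passes its speed limit or range.

ROBOT

A 6-joint arm with a two-finger parallel gripper is mounted at the origin on the work surface. World frame = base frame: x ahead of the robot, y to its left, z up, the work surface at z = 0. Lengths are in mm, angles in rad, forces in N, time in s.
With the tool pointing down it reaches from about 425 to 950 mm from the base axis. Payload 14.7 kg.
Tool frame: the origin (TCP) lies at the very end of the fingers, on their centre line; the grasp point (between the pads) lies 19 mm behind it; x points along the fingers, z is the direction in which the jaws open and shut, and the axes are right-handed (so a half turn about x gives the same grasp; the last joint's range is limited). The gripper opens to 85 mm and grips with 20 to 120 N. Pads are 22 mm wide; open, the fingers measure 114 mm over their backs; the gripper's body (76 mm by 85 mm) begins 54 mm behind the grasp point. The pads swing forward as they close: fully open they stand 13 mm farther back than shut.
Start: joints at [-1.245, 0.48, 1.596, -0, 1.065, -0.047], TCP at [236.761, -605.34, 204.697] pointing down, gripper open.
Joint ranges: [-2.75, 2.75], [-0.82, 2.05], [0.23, 2.67], [-1.56, 4.7], [0.09, 2.69], [-2.92, 2.92]. Speed limits (rad/s): [1.89, 1.89, 2.39, 3.01, 3.01, 3.01].

INTERFACE

Orientations are given as a 3x3 rotation matrix whose columns are the frame's x, y, z axes.
In Python, from rig import bot, vision gives the robot as it stands. Calls block until the motion is done:
- bot.move_pose(position, orientation): joint-space move of the TCP to a pose.
- bot.move_linear(position, v=150, ori=None): straight line of the TCP; ori=None keeps the orientation; v is the mean speed in mm/s.
- bot.move_j(angles): joint-space move.
- bot.move_gripper(opening): opening from 0.0 (shut) to 1.0 (fully open); the grip force is fixed at half the most; returns when the fingers have stopped.
- bot.sleep(seconds).
- bot.ik(position, orientation): joint angles nearest the present ones, or None.
- bot.observe(): the state.
- vision.camera(name): name is "scene" or "side" or "wrist"; returns (picture, depth): 480x640x3 uint8, red, green, blue; 480x640 float32, mm along the optical axis (not along the pixel's ray), 0 where there is no reading.
- vision.get_calibration(name): a dict with "fx", "fy", "cx", "cy" (pixels), "dist" ([k1, k2, p1, p2, k3] as OpenCV has them; the pictures are not rectified), "R" (3x3) and "t" (3): a world point X has camera coordinates R X + t. Camera axes: x right, y down, z forward; pixel columns grow to the right and rows downward; lengths in mm; the calibration is good to about 2 mm. A picture is of the moment at which its call begins: read the wrist's pose just before it. get_calibration takes no time and is no camera call; for the wrist camera it gives the pose at the moment of the call.
A pose or a line that the arm cannot do raises bot.MotionError and nothing moves.
- bot.finish_job(): hands the job in, once; it reports no verdict.
The state is a dict: "t": time; "qpos": joint angles; "dq": joint speeds; "effort": joint torques, N m; "ee_pos": TCP position; "tool_rot": TCP orientation; "wrist_force": force on the tool from outside, world axes, zero at the start; "ft_torque": the same for the moment, N m; "grip_width": opening from 0.0 (shut) to 1.0 (fully open).
Only numpy, scipy, OpenCV 4.12 (cv2) and the standard library are available. Lean on these libraries where they do the work, as an engineer would, in place of code of your own. Each camera call takes 0.05 s, during which the arm holds its last target. There are 200 camera calls.

## Working session

There is one attempt and no reset: what is moved stays moved. The work goes in short steps, each a Python script; the robot and the scene stay as the last script left them, time stands still between calls to the robot, and variables do not carry over. Pictures are saved under pics/ and viewed, about 8 in all and at most 12, crops included, and the job is handed in when it is done.

```bash
ls; mkdir -p pics; python3 - <<'E'
from rig import bot, vision
import cv2,numpy as np
for n in ["scene","side"]:
    p,d=vision.camera(n); cv2.imwrite(f"pics/{n}0.png",p[:,:,::-1]); np.savez(f"/tmp/{n}0.npz",p=p,d=d)
    c=vision.get_calibration(n); print(n,{k:np.round(v,3).tolist() for k,v in c.items()}, (d>0).mean())
print(bot.observe())
E
```

```text
pics
scene {'fx': 513.02, 'fy': 513.02, 'cx': 323.442, 'cy': 241.185, 'dist': [0.038, 0.0, 0.0, 0.0, 0.0], 'R': [[0.2, 0.98, 0.025], [0.588, -0.099, -0.803], [-0.784, 0.175, -0.596]], 't': [-67.857, -247.277, 1507.871]} 0.99607421875
side {'fx': 529.292, 'fy': 529.292, 'cx': 312.58, 'cy': 242.094, 'dist': [-0.036, 0.0, 0.0, 0.0, 0.0], 'R': [[-0.978, -0.207, -0.016], [-0.151, 0.762, -0.63], [0.142, -0.613, -0.777]], 't': [504.61, 171.678, 1169.857]} 0.9958430989583333
{'t': 0.1, 'qpos': array([-1.24462182e+00,  4.80774787e-01,  1.59684555e+00,  3.98336336e-06,
        1.06511692e+00, -4.66076334e-02]), 'dq': array([-2.30705400e-04, -2.31619540e-03,  3.52958026e-04, -2.20581747e-03,
       -5.25593718e-04, -3.29791630e-05]), 'effort': array([ 4.33746081e-04, -9.52254152e+01, -4.31042898e+01, -1.13444401e-04,
        5.12571409e-03,  8.52432458e-05]), 'ee_pos': array([ 236.61402173, -604.94415532,  204.11998958]), 'tool_rot': array([[-3.63456452e-04,  9.31318386e-01,  3.64205892e-01],
       [ 1.08537646e-03,  3.64206069e-01, -9.31317755e-01],
       [-9.99999345e-01,  5.68070551e-05, -1.14320410e-03]]), 'wrist_force': array([-0.30054262, -0.25784248, -0.21164142]), 'ft_torque': array([ 0.04257954, -0.0135751 ,  0.01403974]), 'grip_width': 0.9995000665881953}
```

View pics/scene0.png

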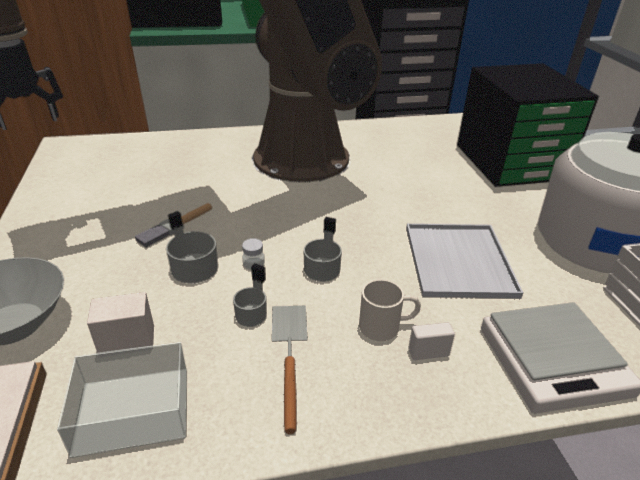

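View pics/side0.png

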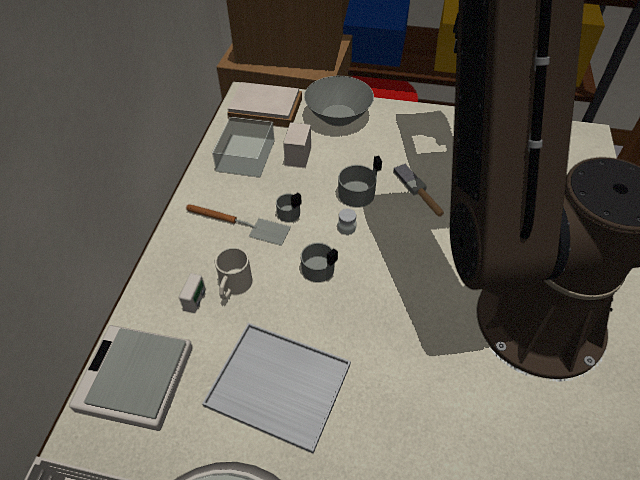

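The scene view shows the large dipper at (192,257), the medium at (322,258), the small at (250,305) and the tray at (462,260). The side view has them at (357,185), (318,262), (288,207) and (278,385). Next I'll measure them from depth and colour.

```bash
cat > h.py <<'E'
import numpy as np,cv2
from scipy.optimize import least_squares
from rig import bot,vision
def cloud(d,c):
    v,u=np.mgrid[:480,:640]
    K=np.array([[c['fx'],0,c['cx']],[0,c['fy'],c['cy']],[0,0,1]])
    n=cv2.undistortPoints(np.stack([u,v],-1).reshape(-1,1,2).astype(float),K,np.array(c['dist'])).reshape(480,640,2)
    P=np.concatenate([n*d[...,None],d[...,None]],-1)
    return (P-np.array(c['t']))@np.array(c['R'])
def circ(p):
    s=least_squares(lambda q:np.hypot(p[:,0]-q[0],p[:,1]-q[1])-q[2],[*p[:,:2].mean(0),40],loss='soft_l1',f_scale=2)
    return s.x
E
python3 - <<'E'
from h import *
D={'L':((192,257),(357,185),62),'M':((322,258),(318,262),54),'S':((250,305),(288,207),46)}
for i,n in enumerate(["scene","side"]):
    z=np.load(f"/tmp/{n}0.npz");p,d=z['p'],z['d'];W=cloud(d,vision.get_calibration(n))
    t=W[(abs(W[...,2])<8)&(W[...,0]>400)&(W[...,0]<900)&(abs(W[...,1])<400)];print(n,'table z',np.median(t[:,2]),t[:,2].std())
    for k,v in D.items():
        u0,v0=v[i];m=np.zeros((480,640),bool);m[v0-55:v0+35,u0-38:u0+38]=1
        m&=d>0
        r=W[m&(abs(W[...,2]-v[2])<4)]
        c0=np.median(W[m&(W[...,2]>15)],0)
        q=circ(r); 
        hm=m&(p.max(-1)<45)&(W[...,2]>v[2]+10)
        H=W[hm]; print(k,'rim',len(r),q.round(1),'handle',len(H),H.min(0).round(),H.max(0).round(),H.mean(0).round(1),'ang(+x)',np.degrees(np.arctan2(q[1]-H[:,1].mean(),q[0]-H[:,0].mean())).round(1),'dist',np.hypot(*(q[:2]-H.mean(0)[:2])).round(1),'top',np.percentile(H[:,2],98).round(1))
        # handle top centre
        T=W[m&(W[...,2]>v[2]+46)]
        print('   top',len(T),T.mean(0).round(1) if len(T) else '', [] if len(T)<5 else cv2.minAreaRect(T[:,:2].astype(np.float32)))
    # tray
    u0,v0=[(462,260),(278,388)][i];m=np.zeros((480,640),bool);m[v0-75:v0+75,u0-85:u0+85]=1
    T=W[m&(abs(W[...,2]-16)<4)];
    r=cv2.minAreaRect(T[:,:2].astype(np.float32));print('tray',len(T),r,np.round(cv2.boxPoints(r)),T.min(0).round(),T.max(0).round())
E
```

```text
scene table z -0.7550859333583818 1.9864019445871115
L rim 197 [ 465.7 -304.9   48.6] handle 170 [ 410. -343.   78.] [ 432. -320.  112.] [ 423.1 -331.4   97.6] ang(+x) 31.9 dist 50.1 top 110.7
   top 46 [ 419.2 -333.1  109.4] ((417.97509765625, -333.5118713378906), (16.10704231262207, 23.261592864990234), 31.12899398803711)
M rim 170 [516.6 -39.9  38.3] handle 131 [472. -29.  74.] [490.  -9. 104.] [483.2 -18.7  91.3] ang(+x) -32.5 dist 39.5 top 103.5
   top 46 [479.1 -18.  102.1] ((478.3345947265625, -17.85407257080078), (23.152727127075195, 15.551309585571289), 62.303627014160156)
S rim 242 [ 553.8 -227.4   77.8] handle 187 [ 590. -191.   65.] [ 612. -169.   96.] [ 603.5 -179.9   83.6] ang(+x) -136.4 dist 68.7 top 95.6
   top 64 [ 599.8 -179.6   93.9] ((599.6717529296875, -179.73944091796875), (23.701528549194336, 13.68232250213623), 55.46769714355469)
tray 795 ((602.0944213867188, 256.2992858886719), (311.4307861328125, 458.8485107421875), 60.908233642578125) [[326. 232.]
 [727.   9.]
 [878. 281.]
 [477. 504.]] [402.  19.  12.] [769. 488.  20.]
side table z -0.5552380577758241 2.89
[... 330 characters left out ...]
 [ 463. -167.   66.] [594.  -2. 107.] [474.4 -13.9  91.8] ang(+x) -121.6 dist 75.1 top 105.4
   top 53 [473.6 -15.8 102.5] ((473.46856689453125, -15.328177452087402), (24.694557189941406, 15.862547874450684), 62.997047424316406)
S rim 142 [ 650.1 -278.4  101.6] handle 123 [ 584. -190.   60.] [ 605. -164.   98.] [ 593.9 -174.3   82.8] ang(+x) -61.7 dist 118.3 top 96.6
   top 42 [ 595.1 -177.2   94.2] ((595.090576171875, -177.94822692871094), (23.759002685546875, 16.539899826049805), 48.370269775390625)
tray 952 ((532.9794921875, 263.7450256347656), (204.2086181640625, 241.41676330566406), 78.81230926513672) [[395. 187.]
 [632. 140.]
 [671. 340.]
 [434. 387.]] [396. 142.  12.] [668. 384.  20.]
```

```bash
cat >> h.py <<'E'
def R(deg):
    a=np.radians(deg);x=np.array([0,0,-1.]);z=np.array([np.cos(a),np.sin(a),0])
    return np.stack([x,np.cross(z,x),z],1)
def look(name,f=None):
    c=vision.get_calibration(name);p,d=vision.camera(name)
    if f: cv2.imwrite(f"pics/{f}.png",p[:,:,::-1])
    W=cloud(d,c);W[d<=0]=1e4
    return p,W
SZ={'L':(62,48.5,54),'M':(54,38.5,44),'S':(46,29.5,35)}
def dipper(p,W,k,guess,z0=0,iters=4):
    """rim circle centre (radius fixed) and handle-top centre near guess; yaw from the two"""
    h,r,hr=SZ[k];q=np.array(guess,float)
    for i in range(iters):
        dd=np.hypot(W[...,0]-q[0],W[...,1]-q[1]);tol=[10,8,5,4][i]
        a=W[(abs(W[...,2]-z0-h+1)<4)&(abs(dd-r)<tol)]
        q=least_squares(lambda s:np.hypot(a[:,0]-s[0],a[:,1]-s[1])-r,q,loss='soft_l1',f_scale=1.5).x
    T=W[(dd<hr+25)&(dd>hr-25)&(abs(W[...,2]-z0-h-50)<4)]
    b=cv2.minAreaRect(T[:,:2].astype(np.float32)) if len(T)>5 else None
    t=np.array(b[0]) if b else q+np.nan
    yaw=np.degrees(np.arctan2(*(q-t)[::-1]))
    print(k,'c',q.round(1),'n',len(a),'top',t.round(1),'nt',len(T),b and np.round(b[1],1),b and round(b[2],1),'yaw',yaw.round(1),'dist',np.hypot(*(q-t)).round(1),'rimz',np.median(a[:,2]).round(1))
    return q,t,yaw
E
python3 - <<'E'
from h import *
for i,n in enumerate(["scene","side"]):
    z=np.load(f"/tmp/{n}0.npz");W=cloud(z['d'],vision.get_calibration(n));print(n)
    for k,g in {'L':(463,-304),'M':(513,-40),'S':(630,-195)}.items(): dipper(z['p'],W,k,g)
    m=(abs(W[...,2]-15)<4)&(abs(W[...,0]-533)<160)&(abs(W[...,1]-264)<140);T=W[m]
    print(len(T),cv2.minAreaRect(T[:,:2].astype(np.float32)))
bot.move_pose([417,-332,260],R(31.5))
p,W=look('wrist','w1');o=bot.observe();print(o['t'],o['ee_pos'].round(1),vision.get_calibration('wrist'))
dipper(p,W,'L',(463,-304))
E
```

```text
scene
L c [ 465.6 -304.9] n 229 top [ 418.  -333.5] nt 46 [16.1 23.3] 31.1 yaw 31.0 dist 55.5 rimz 59.4
M c [516.6 -40. ] n 190 top [478.3 -17.9] nt 46 [23.2 15.6] 62.3 yaw -30.1 dist 44.3 rimz 51.6
S c [ 627.3 -200.3] n 198 top [ 599.7 -179.7] nt 64 [23.7 13.7] 55.5 yaw -36.7 dist 34.5 rimz 43.9
795 ((536.0855712890625, 264.54742431640625), (203.54025268554688, 246.88272094726562), 78.53189849853516)
side
L c [ 460.7 -302.9] n 141 top [ 414.7 -330. ] nt 31 [12.9 26.2] 32.0 yaw 30.5 dist 53.4 rimz 59.8
M c [511.9 -38.5] n 117 top [473.5 -15.3] nt 53 [24.7 15.9] 63.0 yaw -31.1 dist 44.9 rimz 51.6
S c [ 622.  -199.1] n 74 top [ 595.1 -177.9] nt 42 [23.8 16.5] 48.4 yaw -38.1 dist 34.2 rimz 43.7
1015 ((533.1795043945312, 263.337646484375), (203.474609375, 242.18663024902344), 78.7903060913086)
1.4083 [ 416.7 -332.8  259.8] {'fx': 347.55048285395173, 'fy': 347.55048285395173, 'cx': 318.31181082963883, 'cy': 243.7909778136246, 'dist': array([-0.00149079,  0.        ,  0.        ,  0.        ,  0.        ]), 'R': array([[ 8.54524629e-01,  5.19410862e-01, -1.23138487e-04],
       [ 4.91817358e-01, -8.09052045e-01,  3.21792597e-01],
       [ 1.67042945e-01, -2.75040262e-01, -9.46810176e-01]]), 't': array([-183.02487136, -534.7108345 ,  271.79486399])}
L c [ 462.7 -306.8] n 911 top [ 416.5 -333.9] nt 349 [13.6 24.2] 28.6 yaw 30.4 dist 53.6 rimz 61.9
```

View pics/w1.png

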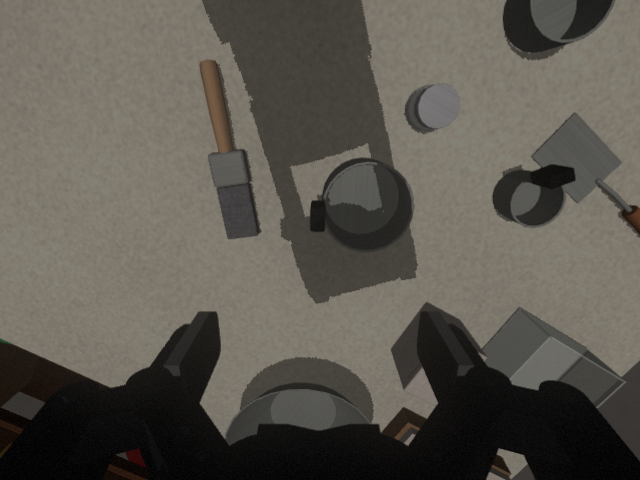

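The wrist view shows the large dipper clearly: cup at (368,203), handle at (317,215). The fit matches the known sizes, so I'll pick it.

```bash
cat >> h.py <<'E'
def pick(k,h,yaw,lift=110):
    z=SZ[k][0]+33-19+2
    bot.move_gripper(0.55)
    bot.move_pose([*h,z+60],R(yaw)); bot.move_linear([*h,z],v=100)
    bot.sleep(.1);f0=bot.observe()['wrist_force'];bot.move_gripper(0.0)
    o=bot.observe();print('closed',o['grip_width'],o['ee_pos'].round(1),(o['wrist_force']-f0).round(1))
    bot.move_linear([*h,z+lift],v=150);bot.sleep(.2)
    o=bot.observe();print('lift t',o['t'],o['grip_width'],(o['wrist_force']-f0).round(1))
    return z
E
python3 - <<'E'
from h import *
pick('L',(416.2,-333.7),30.2)
p,W=look('wrist','w2');dipper(p,W,'L',(462.7,-306.8),z0=110)
p,W=look('scene');dipper(p,W,'L',(465.7,-306.8),z0=110)
E
```

```text
closed 0.13629179405293873 [ 416.4 -333.9   78.6] [-1.1  0.6  9.7]
lift t 4.7667 0.1360994169058414 [ 1.  -0.2 -0.4]
L c [ 461.6 -306.9] n 2657 top [ 415.3 -329.2] nt 1753 [30.9 29.5] 67.8 yaw 25.7 dist 51.3 rimz 170.0
L c [ 464.3 -305.1] n 179 top [ 423.7 -333. ] nt 61 [35.5 18.5] 71.7 yaw 34.5 dist 49.3 rimz 168.3
```

View pics/w2.png

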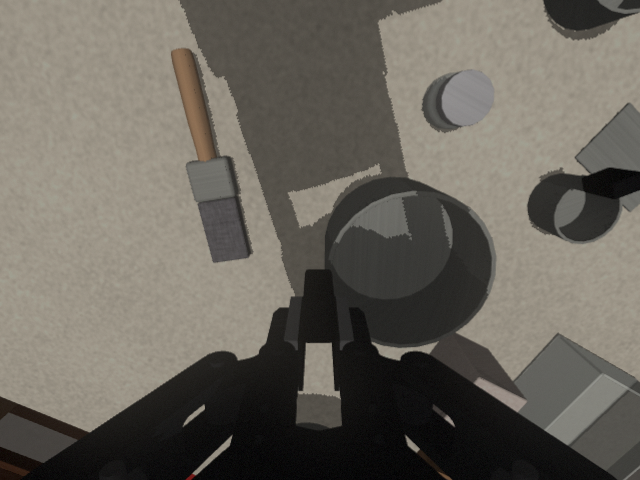

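```bash
cat >> h.py <<'E'
def place(C,yaw,off,z,zb,lift=110,v=80):
    """off: cup centre in gripper axes (radial,tangential); z: TCP height with base at 0; zb: expected base height"""
    a=np.radians(yaw);M=np.array([[np.cos(a),-np.sin(a)],[np.sin(a),np.cos(a)]])
    h=np.array(C)-M@np.array(off);zt=z+zb
    bot.move_pose([*h,zt+lift],R(yaw)); bot.move_linear([*h,zt+5],v=v);bot.sleep(.3)
    f0=np.mean([bot.observe()['wrist_force'] for _ in range(3)],0)
    for dz in np.arange(4,-3.1,-.5):
        bot.move_linear([*h,zt+dz],v=15)
        f=bot.observe()['wrist_force']-f0
        if f[2]>2.5: break
    o=bot.observe();print('contact dz',dz,f.round(1),o['ee_pos'].round(1),'want',h.round(1),o['t'])
    return h,zt+dz
E
python3 - <<'E'
from h import *
bot.move_pose([540,210,260],R(100))
p,W=look('wrist','w3')
m=(abs(W[...,2]-15)<4)&(abs(W[...,0]-533)<160)&(abs(W[...,1]-264)<140);T=W[m]
if len(T)>5: print(len(T),cv2.minAreaRect(T[:,:2].astype(np.float32)))
p,W2=look('side');print(bot.observe()['t'])
m=(abs(W[...,0]-533)<90)&(abs(W[...,1]-290)<40)&(W[...,2]<30);print('floor z',np.median(W[m][:,2]),m.sum())
E
```

```text
2118 ((534.488037109375, 261.9985046386719), (200.4558868408203, 240.5761260986328), 78.8198471069336)
6.9917
floor z 4.208160736007305 3599
```

View pics/w3.png

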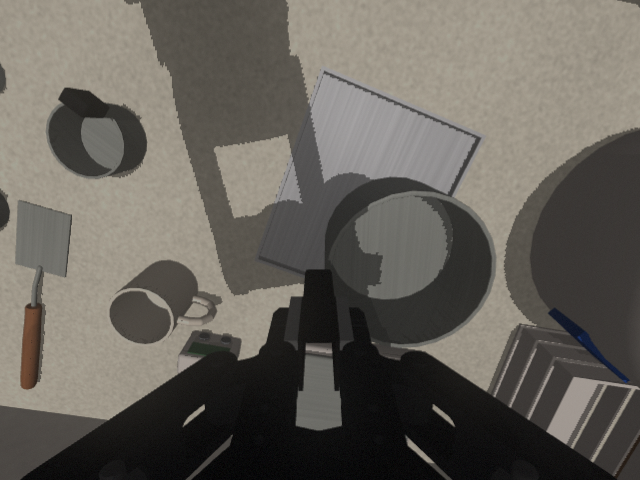

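The tray fits at (534.5, 262), with its 200 x 240 mm size recovered. I'll lower the large dipper there.

```bash
python3 - <<'E'
from h import *
h,zc=place((534.5,262),100,(53.5,0.2),78,4)
bot.move_gripper(0.45);bot.sleep(.1)
print(bot.observe()['wrist_force'].round(1))
bot.move_linear([*h,zc+150],v=200)
p,W=look('wrist');dipper(p,W,'L',(534.5,262),z0=4)
p,W=look('scene');dipper(p,W,'L',(536,263),z0=4);print(bot.observe()['t'])
E
```

```text
contact dz 1.0 [0.1 0.5 2.6] [544.  209.3  83. ] want [544.  209.3] 10.8833
[-0.3 -0.2 -0.8]
L c [534.3 260.5] n 1074 top [543.7 207.8] nt 458 [23.6 14. ] 10.3 yaw 100.1 dist 53.5 rimz 65.9
L c [537.3 262.3] n 201 top [546.8 208.2] nt 49 [24.9 13.7] 9.3 yaw 99.9 dist 54.9 rimz 63.6
12.3583
```

```bash
python3 - <<'E'
from h import *
bot.move_pose([476,-17,250],R(-30.5));bot.sleep(.2)
p,W=look('wrist');q,t,yaw=dipper(p,W,'M',(514,-39))
a=np.radians(yaw);h=q-44*np.array([np.cos(a),np.sin(a)]);print(h,t)
assert np.hypot(*(h-t))<4 and abs(yaw+30.5)<5
pick('M',(h+t)/2,yaw)
p,W=look('wrist','w4');q2,_,_=dipper(p,W,'M',q,z0=110)
g=(h+t)/2;print('off',[(q2-g)@[np.cos(a),np.sin(a)],(q2-g)@[-np.sin(a),np.cos(a)]],bot.observe()['t'])
E
```

```text
M c [514.5 -41.4] n 713 top [477.1 -19.6] nt 369 [23.2 13.3] 59.3 yaw -30.3 dist 43.3 rimz 53.9
[476.4850653  -19.18003786] [477.1206665  -19.55083466]
closed 0.14095952366857875 [476.7 -19.3  70.1] [-2.   0.9  2.5]
lift t 17.4417 0.13547442673091326 [ 0.7 -0.5 -1.5]
M c [513.6 -41.3] n 2096 top [477.3 -15.2] nt 1770 [29.4 31.2] 23.0 yaw -35.8 dist 44.7 rimz 162.5
off [np.float64(42.83891360453269), np.float64(-0.4423499052094506)] 17.4917
```

```bash
python3 - <<'E'
from h import *
o=bot.observe()['ee_pos'];bot.move_linear([o[0],o[1],250],v=150)
h,zc=place((534.5,261.8),0,(43.6,-.2),70,8,lift=165,v=110)
p,W=look('side','s4')
p,W=look('wrist','w5');dipper(p,W,'M',(534.5,261.8),z0=8.5)
E
python3 - <<'E'
import cv2,numpy as np
a=cv2.imread('pics/s4.png')[280:480,170:420];b=cv2.imread('pics/w5.png')
cv2.imwrite('pics/c5.png',np.hstack([cv2.resize(a,(375,300)),cv2.resize(b,(400,300))]))
E
```

```text
contact dz 0.0 [-3.5  0.8  5.1] [490.7 262.   78. ] want [490.9 262. ] 23.3583
M c [534.  261.6] n 2295 top [519.3 246.1] nt 1830 [ 28.7 104.4] 58.3 yaw 46.3 dist 21.3 rimz 62.0
```

View pics/c5.png

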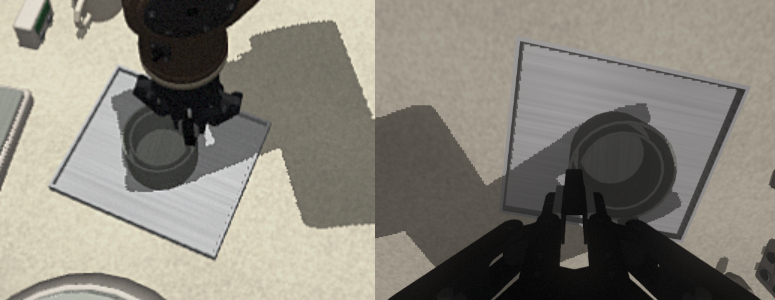

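The medium dipper is concentric inside the large one (rim near (190,145) in the side crop), with contact at the expected height. I'll release it and move on to the small one.

```bash
python3 - <<'E'
from h import *
bot.move_gripper(0.4);bot.sleep(.1)
o=bot.observe()['ee_pos'];bot.move_linear([o[0],o[1],220],v=150);bot.sleep(.1)
p,W=look('wrist');dipper(p,W,'L',(534.3,261),z0=4);dipper(p,W,'M',(534.3,261),z0=8)
bot.move_pose([597,-180,250],R(-37));bot.sleep(.2)
p,W=look('wrist');q,t,yaw=dipper(p,W,'S',(625,-200))
a=np.radians(yaw);h=q-35*np.array([np.cos(a),np.sin(a)]);print(h,t)
assert np.hypot(*(h-t))<4 and abs(yaw+37)<6
g=(h+t)/2
pick('S',g,yaw,lift=190)
p,W=look('wrist','w6');q2,_,_=dipper(p,W,'S',q,z0=190)
print('off',[(q2-g)@[np.cos(a),np.sin(a)],(q2-g)@[-np.sin(a),np.cos(a)]],bot.observe()['t'])
E
```

```text
L c [534.5 261.8] n 1087 top [517.6 234.6] nt 674 [24.8 98.6] 45.7 yaw 58.1 dist 32.0 rimz 65.9
M c [534.4 261.7] n 896 top [517.3 235. ] nt 694 [24.9 99.5] 45.7 yaw 57.4 dist 31.7 rimz 61.9
S c [ 625.5 -202.1] n 501 top [ 597.5 -181.6] nt 346 [24.3 12.6] 53.2 yaw -36.2 dist 34.7 rimz 45.9
[ 597.27881354 -181.44517467] [ 597.54058838 -181.63656616]
closed 0.13691509351992293 [ 597.3 -181.5   62.2] [-2.4  0.4  5.1]
lift t 30.7917 0.14066537895237907 [ 0.6  0.1 -1. ]
S c [ 625.  -201.8] n 1523 top [ 598.6 -177.4] nt 1777 [29.3 30.7] 17.3 yaw -42.8 dist 35.9 rimz 234.6
off [np.float64(34.1909255531979), np.float64(-0.0948375141992841)] 30.8417
```

```bash
python3 - <<'E'
from h import *
h,zc=place((534.4,261.8),-105,(34.7,0),62,12,lift=165,v=110)
p,W=look('wrist','w7');dipper(p,W,'S',(534.4,261.8),z0=12)
p,_=look('side','s7');a=p[280:480,170:420,::-1]
b=cv2.imread('pics/w7.png');cv2.imwrite('pics/c7.png',np.hstack([cv2.resize(a,(375,300)),cv2.resize(b,(400,300))]))
E
```

```text
contact dz 0.0 [0.  3.2 5.4] [543.8 295.8  74.4] want [543.4 295.3] 36.8083
S c [535.7 262.2] n 1712 top [521.3 259.1] nt 2297 [105.1  73.8] 89.3 yaw 12.1 dist 14.7 rimz 57.8
```

View pics/c7.png

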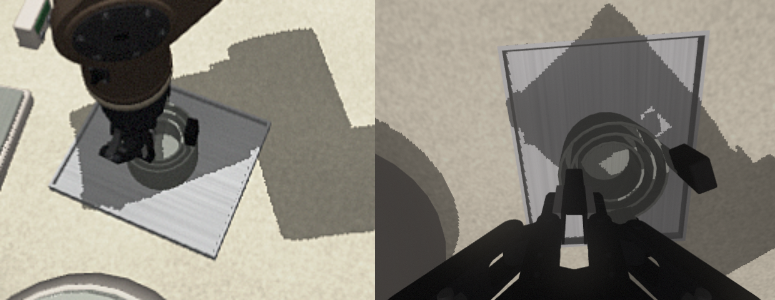

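The small dipper is seated inside the medium one, with three concentric rims near (610,165) in the wrist crop. Next I'll release, retreat and check.

```bash
python3 - <<'E'
from h import *
bot.move_gripper(0.4);bot.sleep(.1)
o=bot.observe()['ee_pos'];bot.move_linear([o[0],o[1],230],v=150);bot.sleep(.2)
p,W=look('wrist')
for k,z in zip('LMS',(4,8,12)): dipper(p,W,k,(534.4,261.8),z0=z)
bot.move_pose([400,-350,300],R(-40))
p,W=look('scene','end');o=bot.observe();print(o['t'],o['wrist_force'].round(1))
for k,z in zip('LMS',(4,8,12)): dipper(p,W,k,(537,262.5),z0=z)
p0=np.load('/tmp/scene0.npz')['p']
E
```

```text
L c [535.6 261.1] n 974 top [518.  233.6] nt 681 [25.5 97.3] 46.7 yaw 57.3 dist 32.7 rimz 65.9
M c [535.6 261. ] n 753 top [520.7 251.6] nt 906 [104.4  73.2] 90.0 yaw 32.4 dist 17.6 rimz 61.9
S c [535.8 261.9] n 603 top [520.6 255.3] nt 762 [98.6 73.1] 89.8 yaw 23.3 dist 16.5 rimz 57.8
41.2083 [-0.5  1.7 -0.4]
L c [537.1 262.3] n 163 top [520.5 229.5] nt 50 [22.7 91.8] 53.1 yaw 63.1 dist 36.8 rimz 63.5
M c [536.8 262. ] n 133 top [521.  247.3] nt 112 [69.9 97.4] 5.4 yaw 43.1 dist 21.6 rimz 60.0
S c [536.4 262.8] n 121 top [521.4 254.7] nt 120 [ 74.3 101.5] 0.0 yaw 28.3 dist 17.1 rimz 55.7
```

View pics/end.png

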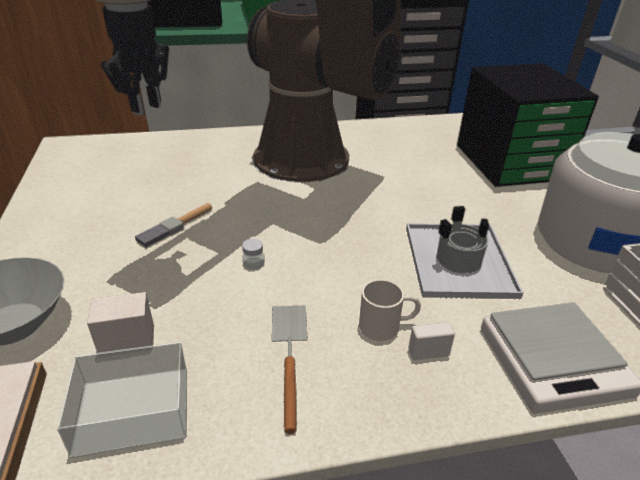

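The final view shows the nested set on the tray at (462,250), handles apart, and the other things still at their starting pixels. I'm handing it in.

```bash
python3 -c "
from rig import bot
print(bot.finish_job())"
```

```text
the job is handed in; nothing more can be done
None
```

The three dippers are nested on the tray, placed and let go in the order you asked: large, then medium, then small. I handed the job in at about 41 s of the 72 s allowed. Each one was gripped by its handle block and lowered slowly to a light contact force before release, with the handles turned at least 100° apart.

**Fit:** The last wrist view put the rims at 65.9, 61.9 and 57.8 mm, against 66, 62 and 58 mm expected for cups standing flat inside each other. Their centres agreed within about 1 mm, close to the tray centre.

**Disagreements:** The scene camera read about 2 mm lower in height and 1–2 mm off in x from the wrist camera, which is within its calibration error. The handle and yaw fit gave meaningless numbers once the set was nested, because it mixed the handles together, so I judged the handle spacing by picture.

**Other things on the table:** I compared these only by eye, and they looked unmoved.

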